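Press a back plate home in a sprung check nest and hold it

ROBOT

A 7-joint arm with a two-finger parallel gripper is mounted at the origin on a cart in front of the work surface, level with it; the furniture and walls round the work are solid. World frame = base frame: x ahead of the robot, y to its left, z up, the work surface at z = 0. Lengths are in mm, angles in rad, forces in N, time in s.
With the tool pointing down it reaches from about 400 to 875 mm from the base axis. Payload 6.5 kg.
Tool frame: the origin (TCP) lies at the very end of the fingers, on their centre line; the grasp point (between the pads) lies 19 mm behind it; x points along the fingers, y is the direction in which the jaws open and shut, and the axes are right-handed (so a half turn about x gives the same grasp; the last joint's range is limited). The gripper opens to 85 mm and grips with 20 to 120 N. Pads are 22 mm wide; open, the fingers measure 114 mm over their backs; the gripper's body (76 mm by 85 mm) begins 54 mm behind the grasp point. The pads swing forward as they close: fully open they stand 13 mm farther back than shut.
Start: joints at [1.14, 0.536, -0.004, 1.538, 0.003, 1.067, -0.071], TCP at [231.891, -607.221, 231.29] pointing down, gripper open.
Joint ranges: [-2.7, 2.7], [-0.37, 2.16], [-1.27, 1.26], [0.24, 2.4], [-1.31, 4.45], [0.19, 1.91], [-2.76, 2.76]. Speed limits (rad/s): [2.39, 2.39, 3.14, 3.14, 3.14, 3.14, 3.14].

INTERFACE

Orientations are given as a rotation vector (axis times angle).
In Python, from workcell import manip gives the robot as it stands. The module is installed in compiled form; this text tells all that it offers.
- The arm moves only by the shell command python3 -m crank 'ROWS' [FORCE]. ROWS is JSON, a list of rows, each an object with "dp": the shift along the world's x, y, z normalised to -1 to 1, where 1 is 0.04 m, a list of three; "dr": the turn, a rotation vector about the world's x, y, z normalised to -1 to 1, where 1 is 1.5 rad, a list of three; "grip": the closure in counts, from 0 (fully open) to 255 (shut). In form: [{"dp": [tx, ty, tz], "dr": [rx, ry, rz], "grip": grip}, ...]. A call has 1 to 5 rows; each row shifts and turns the pose as measured when the row begins; what a row does not reach is not made up. A row lasts 1/12 s, in which the tool goes at most 41.7 mm and 7.16 degrees, less where a joint would pass 70% of its speed; a pose out of reach is approached as far as the arm can. A call with a number of a shift or a turn outside -1 to 1 is refused whole. A call with a gripper value outside its range is refused whole. The fingers move at their own pace and stop on an object; FORCE is the grip in N (left out, the last holds). Time passes only in rows, so rows that do not move let the fingers close. It gives the time, the measured TCP pose, the force and the opening at its end, in the units of the state.
- manip.read_state(): the state, without advancing time (a new reading comes with each control period).
- manip.camera(name): name is "side" or "top"; returns a dict with "color" (400x640x3 uint8, red, green, blue), "z_map" (400x640 float32, mm along the optical axis (not along the pixel's ray), 0 where there is no reading), "fx", "fy", "cx", "cy" (pixels), "cam_to_world" (4x4, takes a point from camera to world coordinates). Camera axes: x right, y up, looking along -z (the intrinsics and any distortion apply to the point x, -y, -z); pixel columns grow to the right and rows downward; lengths in mm; the calibration is good to about 2 mm. A picture is of the moment at which its call begins.
- manip.close_job(): hands the job in, once; it reports no verdict.
The state is a dict: "time_s": time; "joint_positions": joint angles; "joint_vel": joint speeds; "tau": joint torques, N m; "ee_pos": TCP position; "tool_rot": TCP orientation; "wrist_force": force on the tool from outside, world axes, zero at the start; "torque": the same for the moment, N m; "gripper_width": finger opening in mm.
Only numpy, scipy, OpenCV 4.12 (cv2) and the standard library are available. Lean on these libraries where they do the work, as an engineer would, in place of code of your own. Each camera call takes 0.05 s, during which the arm holds its last target.

TASK

Pick up the instrument back plate by its black grip, lower it over the two locating pins of the blue check nest (either way round), and press it down against the sprung plunger until it sits flush on the four stops. Finish while still holding it down, firmly on the stops but without forcing it: do not let go, or the plunger lifts it off again. Leave the things around it where they stand.

Things in the scene. Friction and masses are not known exactly. Their poses are not given: they have to be found in the camera images.
- plate_grip (a point): Centre of the black grip (40 long x, 14 wide y, 40 mm tall) standing on the loose plate; 26 mm above the plate's underside, 20 below the grip's top. Plate: aluminium, 96 (x) x 64 (y) x 6 mm, 0.17 to 0.35 kg, flat on the bench, grip up in its middle; two through holes of 10.5 mm diameter on the x axis, 36 mm either side of the centre. x along grip and long side, z up.
- nest_seat (a point): Middle of the plane of the four stops of the nest, a blue block 136 (x) x 100 (y) x 24 mm fixed to the bench; 30 mm above the bench. Two steel pins, 8 mm diameter, stand on the x axis at +-36 mm; their tips, tapered over the last 11 mm to 2 mm, are 28 mm above this point. x along the row of pins, z up. With the plate flush on the stops, plate_grip is 26 mm above this point.
- plunger_top (a point): Centre of the top face of the brass sprung plunger (16 mm diameter) in the middle of the nest; when free it stands 8 mm above the plane of the stops, and it moves straight down.
- plunger (a joint): How far the plunger is pressed down, m: 0 free, 0.008 when its top is level with the stops (plate flush). The spring pushes up with 4.8 N at 0 and 9.6 N at 0.008, so the plate's weight alone does not press it down and the plate rises again when let go.
- stops: The four steel stop studs of the nest as one part: 10 mm diameter, 6 mm tall, at x = +-38, y = +-24 mm of the nest; origin on the nest's upper face, 6 mm below nest_seat. A firm hold presses on them with 5 to 30 N beyond the spring's force; they may never take 60 N.
- back_plate: The back plate with its grip, as one part; origin at the centre of its underside, axes as plate_grip.
- eyeglass: Bystander: black waisted eyeglass, 35 mm diameter, 39 mm tall, origin at its foot.
- holder: Bystander: metal movement holder with two jaws, 54 x 62 x 16 mm, origin at its underside.
- pink_box: Bystander: pale pink round box, 42 mm diameter, 20 mm tall, origin at its underside.
Not all that is in view belongs to the job. What is shaped like the back_plate but red is not meant.

How it is judged (in metres and radians):
On the way:
1. the plate is over both pins, its underside at least 8 mm below their tips (horizontal distance between plate_grip and nest_seat below 0.004 m and angle between the x axis of plate_grip and the x axis of nest_seat, either way round below 0.1 rad and z of plate_grip in the frame of nest_seat below 0.046 m and angle between plate_grip's own z axis and vertical below 0.15 rad).
At the end, for the whole second after the job is handed in: Through the last second the robot (over 2 N on the plate) holds it down: over both pins (within 4 mm, 0.1 rad), flat within 0.03 rad, flush on the stops within 1.5 mm, pressing on them with over 2 N, plunger in by over 6.5 mm, plate at rest (horizontal distance between plate_grip and nest_seat below 0.004 m and angle between the x axis of plate_grip and the x axis of nest_seat, either way round below 0.1 rad and z of plate_grip in the frame of nest_seat between 0.0245 and 0.0275 m and angle between plate_grip's own z axis and vertical below 0.03 rad and value of joint plunger above 0.0065 m and contact force between back_plate and stops above 2 N and contact force between any of the fingers, the arm and back_plate above 2 N and linear speed of back_plate below 0.01 m/s); the arm keeps its last pose, push and grip.
It fails at once if the plate is forced onto the stops with more than 60 N (contact force between back_plate and stops above 60 N).
It fails at once if a bystander is moved more than 20 mm (distance of any of eyeglass, holder, pink_box from where it was at the start of the episode above 0.02 m).
It also fails if it takes over 58 s, if anything falls off the work surface, if the arm or the gripper's body presses on something with over 40 N, if the wrist force passes 120 N, or if a joint passes its speed limit or range.

## Working session

There is one attempt and no reset: what is moved stays moved. The work goes in short steps, Python scripts to look and compute and a shell command to move; the robot and the scene stay as the last step left them, time stands still between calls to the robot, and variables do not carry over. Pictures are saved under pics/ and viewed, and the job is handed in when it is done.

```bash
mkdir -p pics
cat > h.py <<'E'
import numpy as np, cv2
from workcell import manip
def cam(n):
    c=manip.camera(n); return c
def ray(c,u,v):
    M=np.array(c["cam_to_world"]); d=np.array([(u-c["cx"])/c["fx"],-(v-c["cy"])/c["fy"],-1.0])
    return M[:3,3], M[:3,:3]@d
def onplane(c,u,v,z):
    o,d=ray(c,u,v); return o+d*(z-o[2])/d[2]
def depthpt(c,u,v):
    o,d=ray(c,u,v); return o+d*c["z_map"][int(v),int(u)]
E
python3 - <<'E'
from h import *
print(manip.read_state())
for n in("side","top"):
    c=cam(n); cv2.imwrite(f"pics/{n}0.png",c["color"][...,::-1]); print({k:v for k,v in c.items() if k not in("color","z_map")}, (c["z_map"]>0).mean())
    np.savez(f"{n}0.npz",**{k:v for k,v in c.items()if not isinstance(v,str)})
E
```

```text
{'time_s': 0.0, 'joint_positions': array([ 1.13978717,  0.53717718, -0.00442722,  1.53885552,  0.00262793,
        1.06727502, -0.07120529]), 'joint_vel': array([-5.40766903e-04, -1.30209850e-05,  1.22897072e-04,  8.72420839e-04,
       -3.20329540e-04,  6.12499228e-04,  5.15413405e-04]), 'tau': array([ 7.77677144e-06, -5.83407927e+01,  1.04898490e+00, -2.59108812e+01,
        1.24224136e-02,  9.64386854e-03,  2.05018159e-05]), 'ee_pos': array([ 231.65099091, -606.66101182,  230.41292323]), 'tool_rot': array([ 2.02256823,  0.3749268 , -2.02351862]), 'wrist_force': array([ 0.76299838, -0.19081488, -0.02233435]), 'torque': array([-0.05659199, -0.03557586,  0.01632904]), 'gripper_width': 85.7423849551519}
{'fx': 380.1276838478978, 'fy': 380.1276838478978, 'cx': 319.9852235157036, 'cy': 201.9128804290899, 'cam_to_world': array([[ 8.35271486e-01,  2.40974083e-01, -4.94219623e-01,
         7.03859624e+01],
       [-5.49691093e-01,  3.86730315e-01, -7.40458889e-01,
        -7.72202792e+02],
       [ 1.26983086e-02,  8.90152321e-01,  4.55486112e-01,
         5.11323424e+02],
       [ 0.00000000e+00,  0.00000000e+00,  0.00000000e+00,
         1.00000000e+00]])} 0.99402734375
{'fx': 462.1719533025739, 'fy': 462.1719533025739, 'cx': 331.1662165271552, 'cy': 200.38488514709397, 'cam_to_world': array([[ 6.43613557e-03,  9.84466297e-01, -1.75455652e-01,
         3.35151189e+02],
       [-9.99924698e-01,  4.50258511e-03, -1.14160337e-02,
        -5.81481233e+01],
       [-1.04486964e-02,  1.75515915e-01,  9.84421144e-01,
         1.24734966e+03],
       [ 0.00000000e+00,  0.00000000e+00,  0.00000000e+00,
         1.00000000e+00]])} 0.99605859375
```

View pics/side0.png

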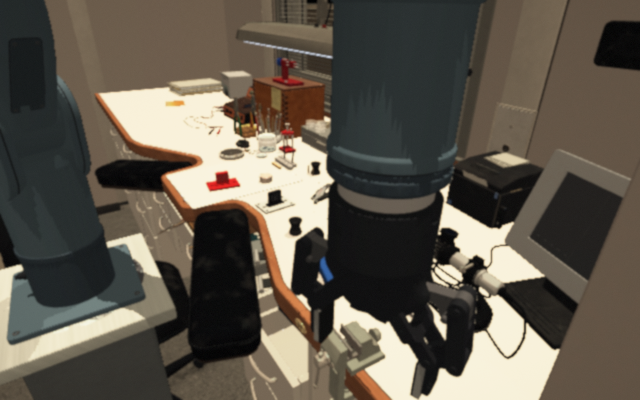

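View pics/top0.png

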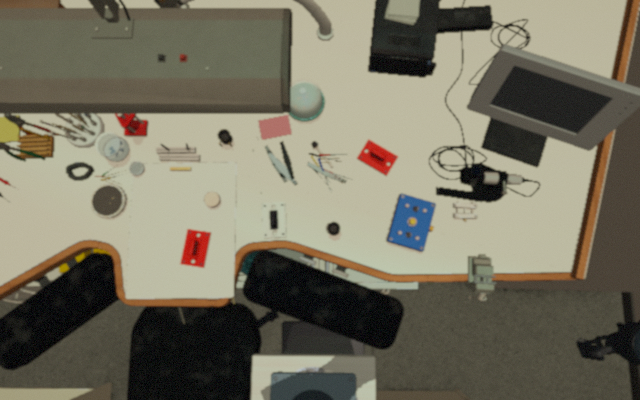

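Run:
```python
from h import *
t=dict(np.load("top0.npz")); s=dict(np.load("side0.npz"))
im=t["color"][...,::-1]
a=cv2.resize(im[190:250,235:310],None,fx=5,fy=5,interpolation=2); b=cv2.resize(im[185:260,370:490],None,fx=5,fy=5,interpolation=2)
cv2.imwrite("pics/a.png",a);cv2.imwrite("pics/b.png",b)
cv2.imwrite("pics/c.png",cv2.resize(s["color"][170:260,190:350,::-1],None,fx=5,fy=5,interpolation=2))
for n,u,v in(("grip",273,219),("plate",264,225),("bench",300,200),("nest",400,235),("pl",412,222),("pin",425,222),("eyegl",333,229),("hold",465,211)): print(n,depthpt(t,u,v).round(1))
# nest blue mask
hsv=cv2.cvtColor(im,cv2.COLOR_BGR2HSV)
m=cv2.inRange(hsv,(100,120,60),(130,255,255)); m[:, :370]=0;m[:,450:]=0
k=max(cv2.findContours(m,0,1)[0],key=cv2.contourArea)
p=np.array([onplane(t,u,v,24)[:2] for u,v in k[:,0]],np.float32); print("nest",cv2.minAreaRect(p))
sub=im[195:245,250:300]; g=hsv[...,2]; print(g[219,255:292]); print(g[200:240,264])
m=np.uint8(g<70)*255; w=np.zeros_like(m); w[205:235,262:285]=255; m&=w
k=max(cv2.findContours(m,0,1)[0],key=cv2.contourArea)
p=np.array([onplane(t,u,v,46)[:2] for u,v in k[:,0]],np.float32); print("grip",cv2.minAreaRect(p))
```

```text
grip [499.3 108.5  43.5]
plate [488.2 138.    3.4]
bench [558.6  42.   -2.4]
nest [ 461.  -227.1   22.9]
pl [ 493.9 -257.2   38.1]
pin [ 496.  -294.2   23. ]
eyegl [476.3 -49.3  20.8]
hold [ 530.1 -408.7   -1.9]
nest ((496.0189208984375, -256.5989074707031), (94.20246124267578, 130.43655395507812), 73.73692321777344)
[193 193 192 193 191 190 184 184 189 194 194 193 190 182 156 101  47  44
  40  30  36  60 114 164 188 194 194 196 196 190 186 183 188 192 191 190
 191]
[189 189 191 191 180 159 162 184 194 196 194 193 194 194 195 194 194 192
 195 194 193 193 194 193 193 192 193 193 194 193 195 194 193 186 178 176
 183 185 181 185]
grip ((497.6598205566406, 106.81188201904297), (45.00223159790039, 13.144757270812988), 1.6796011924743652)
```

View pics/a.png

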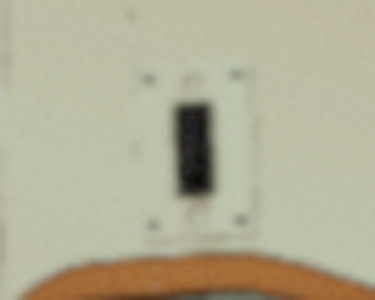

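View pics/b.png

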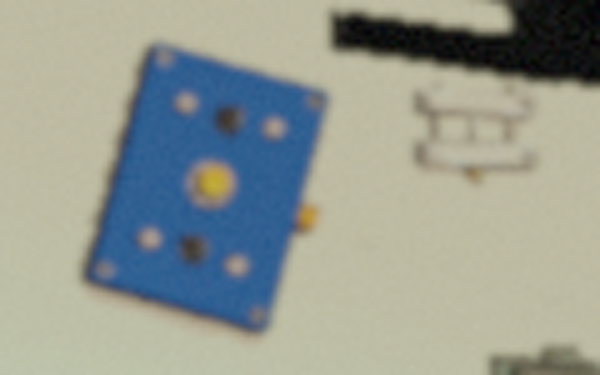

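View pics/c.png

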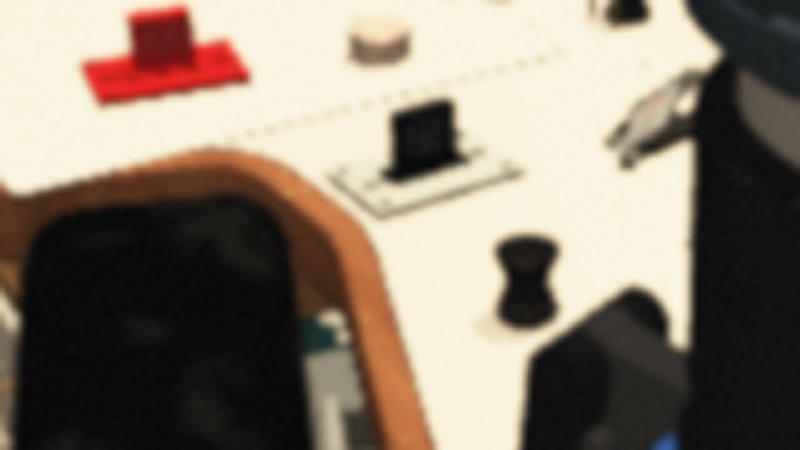

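Run:
```python
from h import *
from scipy.spatial.transform import Rotation as R
t=dict(np.load("top0.npz"))
def P(pts,u0,v0,z): return np.array([onplane(t,u0+(u+.5)/5-.5,v0+(v+.5)/5-.5,z)[:2] for u,v in pts])
def rep(n,p,la,lb):  # order: tl,tr,br,bl
    c=p.mean(0); x=(p[0]+p[1]-p[2]-p[3])/2; y=(p[0]+p[3]-p[1]-p[2])/2
    print(n,c.round(1),"len",np.linalg.norm(x).round(1),np.linalg.norm(y).round(1),"ang",np.degrees(np.arctan2(x[1],x[0])).round(2), np.degrees(np.arctan2(-y[0],y[1])).round(2))
rep("plate screws",P([(148,79),(237,74),(241,220),(152,225)],235,190,6),0,0)
rep("nest screws",P([(165,58),(315,101),(257,314),(106,269)],370,185,24),0,0)
rep("stops",P([(186,103),(274,127),(236,265),(150,238)],370,185,30),0,0)
print("plunger",P([(212,183)],370,185,38))
q=P([(228,118),(193,248)],370,185,45);print("pins mid",q.mean(0),np.degrees(np.arctan2(*(q[0]-q[1])[::-1])),np.linalg.norm(q[0]-q[1]))
print(R.from_rotvec(manip.read_state()["tool_rot"]).as_matrix().round(3))
```

```text
plate screws [503.3 112.3] len 80.0 48.4 ang 3.18 3.53
nest screws [ 497.  -258.9] len 118.8 82.7 ang -16.55 -16.28
stops [ 497.1 -258.3] len 76.0 47.6 ang -16.29 -16.32
plunger [[ 496.0201499  -257.25054069]]
pins mid [ 495.25279937 -255.36315869] -16.191464210417752 71.49943915839813
[[-0.001  0.357 -0.934]
 [ 0.001 -0.934 -0.357]
 [-1.    -0.002  0.   ]]
```

Run:
```python
from h import *
t=dict(np.load("top0.npz")); s=dict(np.load("side0.npz"))
a=cv2.resize(s["color"][182:217,250:300,::-1],None,fx=12,fy=12,interpolation=2)
b=cv2.resize(t["color"][200:242,255:295,::-1],None,fx=12,fy=12,interpolation=2)
def st(x): 
    x=x.astype(float); return np.clip((x-x.min())*1.0,0,255)
cv2.imwrite("pics/d.png",cv2.convertScaleAbs(a,alpha=1));
b=np.uint8(np.clip((b.astype(float)-120)*2.8,0,255)); cv2.imwrite("pics/e.png",b)
```

```text
(no output)
```

View pics/d.png

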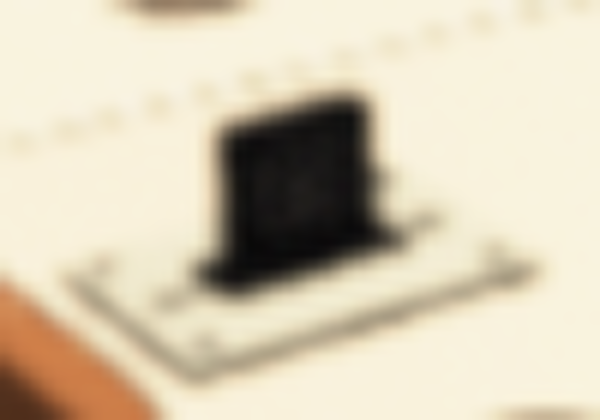

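View pics/e.png

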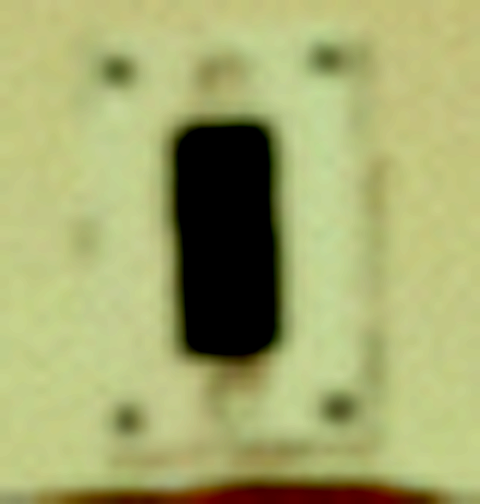

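Run:
```python
from h import *
t=dict(np.load("top0.npz")); s=dict(np.load("side0.npz"))
f=lambda c,u,v,u0,v0,z:onplane(c,u0+(u+.5)/12-.5,v0+(v+.5)/12-.5,z).round(1)
print("side mid",f(s,301,259.5,250,182,6),"ends",f(s,175,298,250,182,6),f(s,428,220,250,182,6))
print("top mid screws",f(t,227.3,238.5,255,200,6),"holes",f(t,228,232,255,200,6))
for q in((102,268),(205,342),(497,252)):print(f(s,*q,250,182,6))
for u,v in((300,200),(250,180),(350,260),(440,260),(380,200)): print(depthpt(t,u,v)[2].round(1),end=' ')
for u,v in((280,160),(310,190),(240,150)): print(depthpt(s,u,v)[2].round(1),end=' ')
```

```text
side mid [503. 112.   6.] ends [468.6 110.    6. ] [539.1 114.4   6. ]
top mid screws [503.3 112.4   6. ] holes [504.7 112.2   6. ]
[460.6 133.2   6. ]
[464.9  86.5   6. ]
[544.9  90.5   6. ]
-2.4 1.1 1.0 -2.0 -0.3 13.5 -0.2 18.3
```

```bash
python3 -m crank '[{"dp":[0.5,0.86,0],"dr":[0,0,0],"grip":0},{"dp":[0.5,0.86,0],"dr":[0,0,0],"grip":0},{"dp":[0.5,0.86,0],"dr":[0,0,0],"grip":0},{"dp":[0.5,0.86,0],"dr":[0,0,0],"grip":0},{"dp":[0.5,0.86,0],"dr":[0,0,0],"grip":0}]' 60
```

```text
time_s: 0.52
ee_pos: [324.1, -435.9, 227.7]
tool_rot: [2.025, 0.356, -2.04]
wrist_force: [0.7, -0.9, -0.2]
gripper_width: 85.7
```

```bash
python3 -m crank '[{"dp":[0.45,0.88,0],"dr":[0,0,-0.07],"grip":0},{"dp":[0.45,0.88,0],"dr":[0,0,-0.07],"grip":0},{"dp":[0.45,0.88,0],"dr":[0,0,-0.07],"grip":0},{"dp":[0.45,0.88,0],"dr":[0,0,0],"grip":0},{"dp":[0.45,0.88,0],"dr":[0,0,0],"grip":0}]' && python3 -m crank '[{"dp":[0.35,0.92,0],"dr":[0,0,0],"grip":0},{"dp":[0.35,0.92,0],"dr":[0,0,0],"grip":0},{"dp":[0.35,0.92,0],"dr":[0,0,0],"grip":0},{"dp":[0.3,0.92,0],"dr":[0,0,0],"grip":0},{"dp":[0.3,0.92,0],"dr":[0,0,0],"grip":0}]'
```

```text
time_s: 0.93
ee_pos: [415.4, -251.1, 226.7]
tool_rot: [2.204, 0.023, -2.223]
wrist_force: [1.2, 0.2, 0.0]
gripper_width: 85.1
time_s: 1.35
ee_pos: [483.0, -57.3, 226.3]
tool_rot: [2.204, 0.021, -2.223]
wrist_force: [0.8, -1.1, 0.2]
gripper_width: 85.2
```

```bash
python3 -m crank '[{"dp":[0.1,0.9,-0.3],"dr":[0,0,0],"grip":0},{"dp":[0.1,0.9,-0.3],"dr":[0,0,0],"grip":0},{"dp":[0.1,0.9,-0.3],"dr":[0,0,0],"grip":0},{"dp":[0.1,0.8,-0.3],"dr":[0,0,0],"grip":0},{"dp":[0.1,0.7,-0.3],"dr":[0,0,0],"grip":0}]'
cat >> h.py <<'E'
from scipy.spatial.transform import Rotation as R
def st():
    s=manip.read_state(); m=R.from_rotvec(s["tool_rot"]).as_matrix()
    print(s["ee_pos"].round(1),"x",m[:,0].round(4),"yaw_y",np.degrees(np.arctan2(m[1,1],m[0,1])).round(2),"F",s["wrist_force"].round(1),"T",s["torque"].round(2),"w",round(s["gripper_width"],1),"t",s["time_s"],"q",s["joint_positions"].round(2)); return s,m
E
python3 -c "
from h import *
st()"
```

```text
time_s: 1.77
ee_pos: [505.6, 122.1, 166.4]
tool_rot: [2.211, 0.026, -2.215]
wrist_force: [0.8, -0.1, 0.1]
gripper_width: 85.6
[505.6 122.1 166.4] x [-0.0018  0.0035 -1.    ] yaw_y -88.86 F [ 0.8 -0.1  0.1] T [-0.02 -0.02 -0.02] w 85.6 t 1.7667 q [-0.1   0.42 -0.27  1.92  0.15  0.82 -2.  ]
```

```bash
python3 -m crank '[{"dp":[-0.06,-0.25,-0.8],"dr":[0,0,0.025],"grip":0},{"dp":[0,0,-0.8],"dr":[0,0,0],"grip":0},{"dp":[0,0,-0.6],"dr":[0,0,0],"grip":0},{"dp":[0,0,0],"dr":[0,0,0],"grip":0}]'
python3 - <<'E'
from h import *
st()
for n in("side","top"):
    c=cam(n); cv2.imwrite(f"pics/{n}1.png",c["color"][...,::-1])
im=cv2.imread("pics/side1.png")[130:260,190:350]; cv2.imwrite("pics/side1c.png",cv2.resize(im,None,fx=4,fy=4,interpolation=2))
E
```

```text
time_s: 2.1
ee_pos: [502.0, 123.7, 74.0]
tool_rot: [2.187, 0.092, -2.189]
wrist_force: [0.1, -0.4, -0.1]
gripper_width: 85.6
[502.  123.7  74. ] x [-0.0014  0.0097 -1.    ] yaw_y -85.73 F [ 0.1 -0.4 -0.1] T [-0.02  0.01 -0.02] w 85.6 t 2.1 q [-0.13  0.56 -0.25  1.98  0.21  0.62 -2.01]
```

View pics/side1c.png

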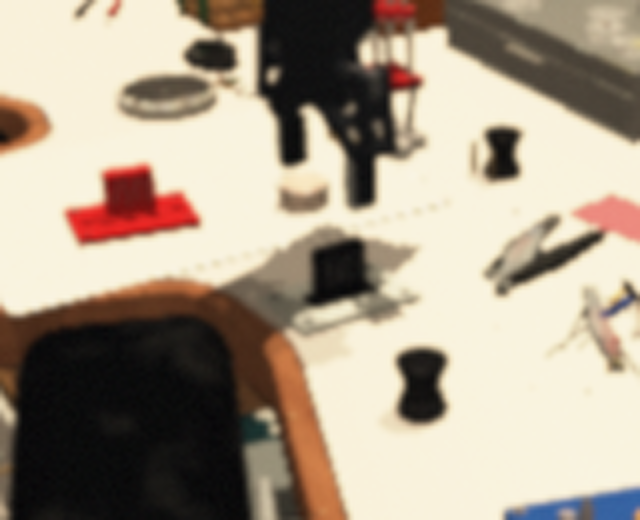

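View pics/top1.png

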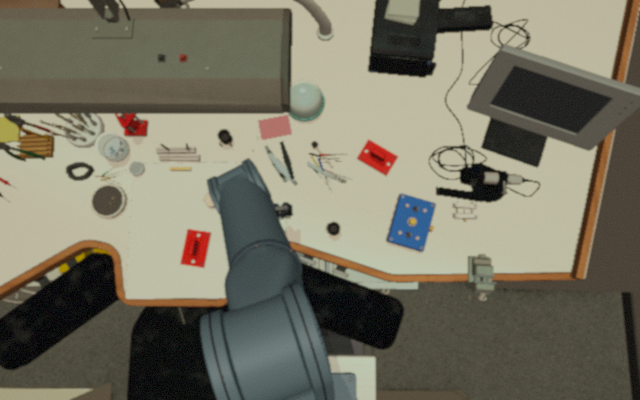

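```bash
python3 -m crank '[{"dp":[0.03,-0.29,0],"dr":[-0.006,-0.001,-0.01],"grip":0},{"dp":[0,0,0],"dr":[0,0,0],"grip":0},{"dp":[0,0,0],"dr":[0,0,0],"grip":0}]';python3 -c "
from h import *
st()"
```

```text
time_s: 2.45
ee_pos: [508.9, 111.6, 81.9]
tool_rot: [2.207, 0.063, -2.181]
wrist_force: [-0.4, 0.4, -0.9]
gripper_width: 85.3
[508.9 111.6  81.9] x [ 0.0118  0.0023 -0.9999] yaw_y -86.81 F [-0.4  0.4 -0.9] T [ 0.03  0.03 -0.04] w 85.3 t 2.45 q [-0.12  0.55 -0.24  1.98  0.21  0.62 -2.01]
```

```bash
python3 -m crank '[{"dp":[0,0,0],"dr":[0,0,0],"grip":0}]';python3 -m crank '[{"dp":[0,0,0],"dr":[0,0,0],"grip":0}]';python3 -c "
from h import *
st();print(manip.read_state()['joint_vel'].round(3))"
```

```text
time_s: 2.53
ee_pos: [509.9, 111.0, 83.2]
tool_rot: [2.21, 0.062, -2.179]
wrist_force: [0.0, 0.8, 0.5]
gripper_width: 85.3
time_s: 2.62
ee_pos: [510.7, 110.8, 84.2]
tool_rot: [2.213, 0.061, -2.178]
wrist_force: [0.2, 0.5, -0.2]
gripper_width: 85.5
[510.7 110.8  84.2] x [ 0.0159  0.0026 -0.9999] yaw_y -86.92 F [ 0.2  0.5 -0.2] T [-0.05  0.02  0.05] w 85.5 t 2.6167 q [-0.11  0.55 -0.24  1.98  0.21  0.63 -2.01]
[ 0.007 -0.021  0.003 -0.004 -0.003  0.005  0.003]
```

```bash
python3 -m crank '[{"dp":[-0.18,0.03,-0.6],"dr":[-0.002,0.011,0],"grip":0},{"dp":[0,0,-0.6],"dr":[0,0,0],"grip":0},{"dp":[0,0,-0.3],"dr":[0,0,0],"grip":0}]';python3 -c "
from h import *
st()"
```

```text
time_s: 2.87
ee_pos: [508.4, 112.9, 27.7]
tool_rot: [2.208, 0.06, -2.184]
wrist_force: [-1.5, -0.2, -0.3]
gripper_width: 85.5
[508.4 112.9  27.7] x [ 0.0107  0.0025 -0.9999] yaw_y -87.01 F [-1.5 -0.2 -0.3] T [ 0.    0.01 -0.01] w 85.5 t 2.8667 q [-0.15  0.65 -0.2   1.99  0.25  0.52 -2.04]
```

```bash
python3 -m crank '[{"dp":[-0.13,0,-0.3],"dr":[-0.002,0.008,0.004],"grip":0},{"dp":[-0.1,0,-0.2],"dr":[0,0.004,0],"grip":0},{"dp":[0,0,-0.05],"dr":[0,0,0],"grip":0}]';python3 -c "
from h import *
st()"
```

```text
time_s: 3.12
ee_pos: [497.7, 112.8, 3.3]
tool_rot: [2.179, 0.064, -2.203]
wrist_force: [-0.7, -0.3, 0.2]
gripper_width: 85.4
[497.7 112.8   3.3] x [-0.011  -0.0013 -0.9999] yaw_y -86.62 F [-0.7 -0.3  0.2] T [-0.01  0.01  0.04] w 85.4 t 3.1167 q [-0.16  0.69 -0.19  2.    0.26  0.49 -2.05]
```

```bash
python3 -m crank '[{"dp":[0.1,0,0.25],"dr":[0.001,-0.005,0],"grip":0},{"dp":[0,0,0],"dr":[0,0,0],"grip":0},{"dp":[0,0,0],"dr":[0,0,0],"grip":0}]';python3 -c "
from h import *
st()"
```

```text
time_s: 3.37
ee_pos: [502.1, 113.0, 14.7]
tool_rot: [2.188, 0.066, -2.195]
wrist_force: [0.0, 0.6, -0.4]
gripper_width: 85.5
[502.1 113.   14.7] x [-3.e-03  4.e-04 -1.e+00] yaw_y -86.6 F [ 0.   0.6 -0.4] T [-0.01  0.   -0.02] w 85.5 t 3.3667 q [-0.15  0.67 -0.2   2.    0.26  0.5  -2.05]
```

Good pose. Closing.

```bash
python3 -m crank '[{"dp":[0.02,-0.02,-0.04],"dr":[0,-0.002,0],"grip":255},{"dp":[0,0,0],"dr":[0,0,0],"grip":255},{"dp":[0,0,0],"dr":[0,0,0],"grip":255},{"dp":[0,0,0],"dr":[0,0,0],"grip":255},{"dp":[0,0,0],"dr":[0,0,0],"grip":255}]' 80;python3 -c "
from h import *
st()"; python3 -m crank '[{"dp":[0,0,0],"dr":[0,0,0],"grip":255},{"dp":[0,0,0],"dr":[0,0,0],"grip":255},{"dp":[0,0,0],"dr":[0,0,0],"grip":255},{"dp":[0,0,0],"dr":[0,0,0],"grip":255}]';python3 -c "
from h import *
st()"
```

```text
time_s: 3.78
ee_pos: [505.3, 112.4, 15.4]
tool_rot: [2.198, 0.066, -2.186]
wrist_force: [-0.4, -0.7, 0.5]
gripper_width: 25.6
[505.3 112.4  15.4] x [ 0.0053  0.0015 -1.    ] yaw_y -86.64 F [-0.4 -0.7  0.5] T [-0.02  0.03  0.  ] w 25.6 t 3.7833 q [-0.15  0.67 -0.2   2.    0.26  0.5  -2.05]
time_s: 4.12
ee_pos: [505.3, 112.5, 15.6]
tool_rot: [2.198, 0.066, -2.186]
wrist_force: [0.6, -0.3, 0.5]
gripper_width: 13.0
[505.3 112.5  15.6] x [ 0.0055  0.0015 -1.    ] yaw_y -86.63 F [ 0.6 -0.3  0.5] T [-0.1   0.03  0.01] w 13.0 t 4.1167 q [-0.15  0.67 -0.2   2.    0.26  0.5  -2.05]
```

```bash
python3 -m crank '[{"dp":[0,0,0.3],"dr":[0,0,0],"grip":255},{"dp":[0,0,0.6],"dr":[0,0,0],"grip":255},{"dp":[0,0,0.7],"dr":[0,0,0],"grip":255},{"dp":[0,0,0.6],"dr":[0,0,0],"grip":255},{"dp":[0,0,0.3],"dr":[0,0,0],"grip":255}]' 100;python3 -c "
from h import *
st()"
```

```text
time_s: 4.53
ee_pos: [499.6, 111.2, 117.3]
tool_rot: [2.183, 0.064, -2.197]
wrist_force: [0.8, -0.1, -2.6]
gripper_width: 12.4
[499.6 111.2 117.3] x [-0.0063 -0.0014 -1.    ] yaw_y -86.57 F [ 0.8 -0.1 -2.6] T [ 0.   -0.1  -0.03] w 12.4 t 4.5333 q [-0.1   0.49 -0.26  1.97  0.19  0.71 -1.98]
```

Lifted (weight 2.6 N). Move towards the nest.

```bash
python3 -m crank '[{"dp":[0,-0.5,0.2],"dr":[0,0,-0.05],"grip":255},{"dp":[0,-0.8,0.1],"dr":[0,0,-0.05],"grip":255},{"dp":[0,-0.8,0.1],"dr":[0,0,-0.05],"grip":255},{"dp":[0,-0.8,0],"dr":[0,0,-0.05],"grip":255},{"dp":[0,-0.8,0],"dr":[0,0,0],"grip":255}]';python3 -c "
from h import *
st()"
```

```text
time_s: 4.95
ee_pos: [500.2, -31.0, 141.8]
tool_rot: [-2.094, 0.242, 2.089]
wrist_force: [0.3, -0.4, -2.4]
gripper_width: 12.4
[500.2 -31.  141.8] x [ 0.0032  0.0074 -1.    ] yaw_y -103.64 F [ 0.3 -0.4 -2.4] T [-0.01 -0.   -0.  ] w 12.4 t 4.95 q [ 0.12  0.42 -0.18  1.99  0.1   0.73 -1.92]
```

```bash
python3 -m crank '[{"dp":[0,-0.8,0],"dr":[0,0,0],"grip":255},{"dp":[0,-0.8,0],"dr":[0,0,0],"grip":255},{"dp":[0,-0.8,0],"dr":[0,0,0],"grip":255},{"dp":[0,-0.7,0],"dr":[0,0,0],"grip":255},{"dp":[0,-0.6,0],"dr":[0,0,0],"grip":255}]';python3 -c "
from h import *
st()"
```

```text
time_s: 5.37
ee_pos: [496.5, -187.4, 145.1]
tool_rot: [-2.092, 0.244, 2.089]
wrist_force: [0.3, 0.4, -2.5]
gripper_width: 12.5
[ 496.5 -187.4  145.1] x [ 0.0023  0.0074 -1.    ] yaw_y -103.72 F [ 0.3  0.4 -2.5] T [ 0.04 -0.04 -0.01] w 12.5 t 5.3667 q [ 0.4   0.46 -0.14  1.92  0.08  0.77 -1.6 ]
```

```bash
python3 -m crank '[{"dp":[0.06,-0.6,0],"dr":[-0.004,0.001,-0.03],"grip":255},{"dp":[0,-0.5,0],"dr":[0,0,0],"grip":255},{"dp":[0,-0.25,-0.2],"dr":[0,0,0],"grip":255},{"dp":[0,0,-0.2],"dr":[0,0,0],"grip":255},{"dp":[0,0,0],"dr":[0,0,0],"grip":255}]';python3 - <<'E'
from h import *
s,m=st()
for n in("side","top"):
    c=cam(n); cv2.imwrite(f"pics/{n}2.png",c["color"][...,::-1]); np.savez(f"{n}2.npz",**c)
st()
im=cv2.imread("pics/side2.png")[150:400,260:560]; cv2.imwrite("pics/side2c.png",cv2.resize(im,None,fx=2.6,fy=2.4,interpolation=2)[:600,:800])
E
```

```text
time_s: 5.78
ee_pos: [495.1, -250.4, 129.6]
tool_rot: [-2.062, 0.308, 2.063]
wrist_force: [-1.2, 0.6, -3.4]
gripper_width: 13.0
[ 495.1 -250.4  129.6] x [-5.e-04 -4.e-04 -1.e+00] yaw_y -106.98 F [-1.2  0.6 -3.4] T [0.06 0.05 0.02] w 13.0 t 5.7833 q [ 0.47  0.51 -0.11  1.87  0.08  0.77 -1.55]
[ 495.9 -249.7  130.5] x [ 5.e-04 -6.e-04 -1.e+00] yaw_y -106.88 F [-0.4 -0.8 -2.6] T [ 0.02  0.   -0.02] w 12.3 t 5.8833 q [ 0.47  0.51 -0.11  1.87  0.08  0.77 -1.55]
```

View pics/side2.png

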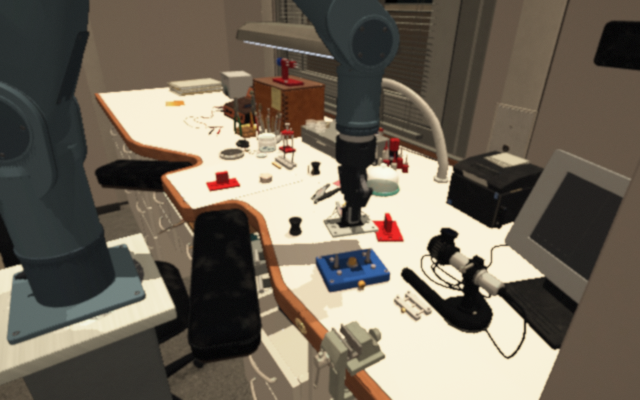

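View pics/top2.png

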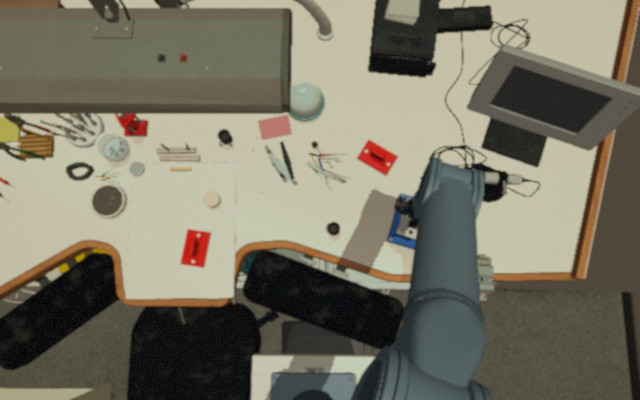

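Run:
```python
from h import *
im=cv2.imread("pics/side2.png")
cv2.imwrite("pics/n.png",cv2.resize(im[242:292,312:392],None,fx=10,fy=10,interpolation=2))
cv2.imwrite("pics/p.png",cv2.resize(im[200:242,320:384],None,fx=12,fy=12,interpolation=2))
```

```text
(no output)
```

View pics/n.png

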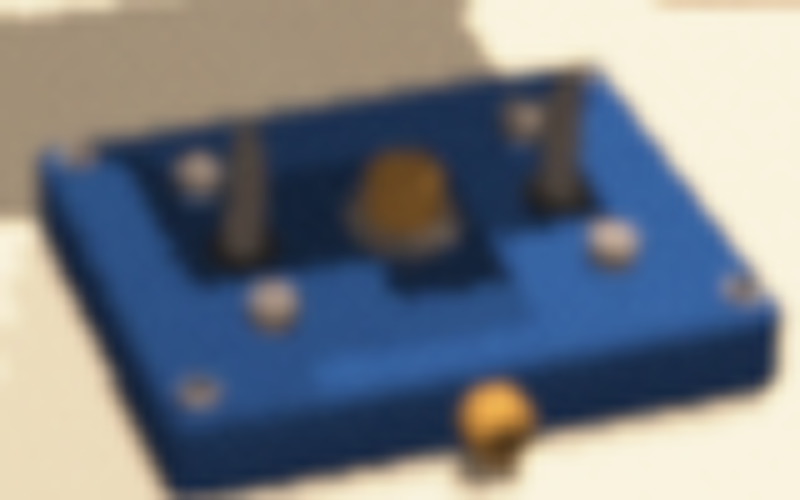

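View pics/p.png

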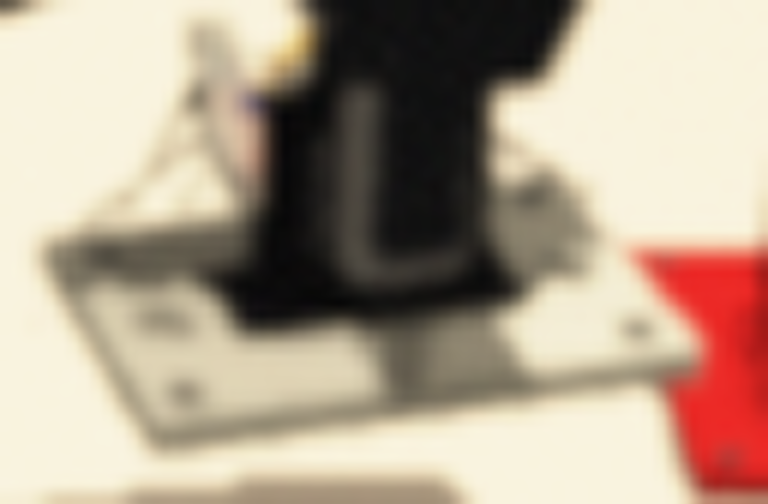

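Run:
```python
from h import *
s=dict(np.load("side2.npz",allow_pickle=True)); tcpz=130
def P(pts,u0,v0,k,z): return np.array([onplane(s,u0+(u+.5)/k-.5,v0+(v+.5)/k-.5,z)[:2] for u,v in pts])
def rep(n,p): # tl(far-left... ) order: nearrobot-left, nearrobot-right, far-right, far-left
    a,b,c,d=p; cen=p.mean(0)
    x=(d+c-a-b)/2; y=(a+d-b-c)/2
    print(n,cen.round(1),np.linalg.norm(x).round(1),np.linalg.norm(y).round(1),np.degrees(np.arctan2(x[1],x[0])).round(2),np.degrees(np.arctan2(-y[0],y[1])).round(2))
# order: a=(-x,+y) left ; b=(-x,-y) bottom ; c=(+x,-y) right; d=(+x,+y) top
rep("stops",P([(200,166),(272,294),(613,236),(525,114)],312,242,10,30))
q=P([(245,125),(570,75)],312,242,10,57);print("tips",q.mean(0).round(1),np.linalg.norm(q[1]-q[0]).round(1),np.degrees(np.arctan2(*(q[1]-q[0])[::-1])))
q=P([(243,252),(560,200)],312,242,10,24);print("pinbase",q.mean(0).round(1),np.linalg.norm(q[1]-q[0]).round(1),np.degrees(np.arctan2(*(q[1]-q[0])[::-1])))
q=P([(80,155),(740,290)],312,242,10,24); print("nest diag",q.mean(0).round(1),np.linalg.norm(q[1]-q[0]))
for z in(118.5,120,121.5): rep("plate",P([(105,255),(185,392),(637,328),(535,195)],320,200,12,z))
```

```text
stops [ 496.8 -259. ] 75.5 46.5 -17.26 -16.14
tips [ 495.7 -260.2] 72.3 -17.619958754063205
pinbase [ 496.6 -259.7] 72.0 -17.48739490871251
nest diag [ 497.4 -258.2] 145.24670833872523
plate [ 495.1 -248. ] 79.9 46.7 -17.01 -18.04
plate [ 493.5 -250. ] 79.6 46.6 -17.01 -18.04
plate [ 491.9 -252. ] 79.3 46.4 -17.01 -18.04
```

```bash
python3 -m crank '[{"dp":[0.08,-0.22,-0.4],"dr":[0,0,0],"grip":255},{"dp":[0,0,-0.4],"dr":[0,0,0],"grip":255},{"dp":[0,0,-0.1],"dr":[0,0,0],"grip":255},{"dp":[0,0,0],"dr":[0,0,0],"grip":255},{"dp":[0,0,0],"dr":[0,0,0],"grip":255}]';python3 -c "
from h import *
st()"
```

```text
time_s: 6.3
ee_pos: [501.7, -250.1, 94.8]
tool_rot: [-2.069, 0.291, 2.066]
wrist_force: [-0.4, 0.1, -2.0]
gripper_width: 12.6
[ 501.7 -250.1   94.8] x [ 0.002   0.0035 -1.    ] yaw_y -106.24 F [-0.4  0.1 -2. ] T [ 0.02 -0.03  0.05] w 12.6 t 6.3 q [ 0.47  0.57 -0.11  1.87  0.09  0.7  -1.54]
```

```bash
python3 -m crank '[{"dp":[-0.06,-0.22,-0.15],"dr":[-0.002,0.001,-0.004],"grip":255},{"dp":[0,0,-0.05],"dr":[0,0,0],"grip":255},{"dp":[0,0,0],"dr":[0,0,0],"grip":255},{"dp":[0,0,0],"dr":[0,0,0],"grip":255}]';python3 -c "
from h import *
st()"
```

```text
time_s: 6.63
ee_pos: [500.5, -258.8, 88.3]
tool_rot: [-2.07, 0.3, 2.064]
wrist_force: [-0.4, 0.7, -1.8]
gripper_width: 12.7
[ 500.5 -258.8   88.3] x [ 3.1e-03 -5.0e-04 -1.0e+00] yaw_y -106.49 F [-0.4  0.7 -1.8] T [ 0.03  0.04 -0.04] w 12.7 t 6.6333 q [ 0.48  0.59 -0.11  1.87  0.09  0.69 -1.54]
```

```bash
python3 -m crank '[{"dp":[-0.05,-0.02,-0.2],"dr":[0,0.002,0],"grip":255},{"dp":[-0.01,0,-0.06],"dr":[0,0,0],"grip":255},{"dp":[0,0,-0.02],"dr":[0,0,0],"grip":255}]';python3 - <<'E'
from h import *
st()
c=cam("side"); im=c["color"][...,::-1]; cv2.imwrite("pics/side3c.png",cv2.resize(im[205:295,300:400],None,fx=6.6,fy=6.6,interpolation=2));np.savez("side3.npz",**c)
E
```

```text
time_s: 6.88
ee_pos: [498.5, -260.1, 77.0]
tool_rot: [-2.069, 0.301, 2.065]
wrist_force: [0.4, 0.3, -3.5]
gripper_width: 12.5
[ 498.5 -260.1   77. ] x [ 0.0016 -0.0012 -1.    ] yaw_y -106.52 F [ 0.4  0.3 -3.5] T [-0.01  0.02  0.07] w 12.5 t 6.8833 q [ 0.48  0.6  -0.1   1.87  0.09  0.67 -1.54]
```

View pics/side3c.png

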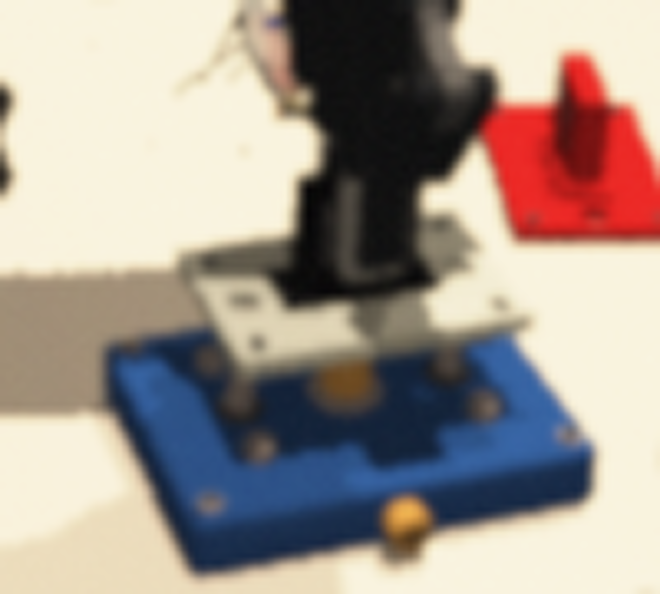

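```bash
python3 -m crank '[{"dp":[0.01,0.02,-0.12],"dr":[0,0.001,0],"grip":255},{"dp":[0,0,-0.08],"dr":[0,0,0],"grip":255},{"dp":[0,0,-0.05],"dr":[0,0,0],"grip":255}]' 110;python3 -c "
from h import *
st()"
```

```text
time_s: 7.18
ee_pos: [498.9, -259.2, 66.1]
tool_rot: [-2.067, 0.301, 2.067]
wrist_force: [0.7, 0.5, -2.2]
gripper_width: 12.2
[ 498.9 -259.2   66.1] x [-2.0e-04 -1.2e-03 -1.0e+00] yaw_y -106.52 F [ 0.7  0.5 -2.2] T [ 0.07 -0.02 -0.02] w 12.2 t 7.1833 q [ 0.47  0.62 -0.1   1.87  0.1   0.65 -1.54]
```

```bash
python3 -m crank '[{"dp":[0,0,-0.12],"dr":[0,0,0],"grip":255},{"dp":[0,0,-0.08],"dr":[0,0,0],"grip":255},{"dp":[0,0,-0.03],"dr":[0,0,0],"grip":255}]' 110;python3 -c "
from h import *
st()"
```

```text
time_s: 7.43
ee_pos: [498.8, -258.9, 55.6]
tool_rot: [-2.067, 0.301, 2.068]
wrist_force: [-0.2, 0.2, -2.4]
gripper_width: 12.3
[ 498.8 -258.9   55.6] x [-6.e-04 -8.e-04 -1.e+00] yaw_y -106.51 F [-0.2  0.2 -2.4] T [ 0.05 -0.01 -0.02] w 12.3 t 7.4333 q [ 0.47  0.64 -0.1   1.88  0.1   0.63 -1.55]
```

```bash
python3 -m crank '[{"dp":[0,0,-0.06],"dr":[0,0,0],"grip":255},{"dp":[0,0,-0.05],"dr":[0,0,0],"grip":255}]' 120;python3 -c "
from h import *
st()"
```

```text
time_s: 7.6
ee_pos: [499.0, -259.0, 51.1]
tool_rot: [-2.067, 0.301, 2.068]
wrist_force: [-2.5, 1.1, 3.1]
gripper_width: 12.0
[ 499.  -259.    51.1] x [-6.e-04 -9.e-04 -1.e+00] yaw_y -106.51 F [-2.5  1.1  3.1] T [0.19 0.44 0.01] w 12.0 t 7.6 q [ 0.47  0.65 -0.1   1.88  0.1   0.62 -1.55]
```

```bash
python3 -m crank '[{"dp":[0,0,-0.06],"dr":[0,0,0],"grip":255},{"dp":[0,0,-0.05],"dr":[0,0,0],"grip":255}]' 120;python3 -c "
from h import *
st()"
```

```text
time_s: 7.77
ee_pos: [499.0, -258.9, 47.1]
tool_rot: [-2.067, 0.301, 2.068]
wrist_force: [-2.6, 1.0, 5.2]
gripper_width: 12.6
[ 499.  -258.9   47.1] x [-7.e-04 -1.e-03 -1.e+00] yaw_y -106.51 F [-2.6  1.   5.2] T [ 0.32  0.59 -0.  ] w 12.6 t 7.7667 q [ 0.47  0.65 -0.1   1.88  0.1   0.61 -1.55]
```

```bash
python3 -m crank '[{"dp":[0,0,-0.04],"dr":[0,0,0],"grip":255}]' 120;python3 -c "
from h import *
st()"; python3 -m crank '[{"dp":[0,0,-0.03],"dr":[0,0,0],"grip":255}]' 120;python3 -c "
from h import *
st()"
```

```text
time_s: 7.85
ee_pos: [499.0, -258.9, 45.9]
tool_rot: [-2.066, 0.301, 2.068]
wrist_force: [-7.0, 3.1, 17.6]
gripper_width: 12.2
[ 499.  -258.9   45.9] x [-9.e-04 -1.e-03 -1.e+00] yaw_y -106.51 F [-7.   3.1 17.6] T [ 0.57  1.33 -0.05] w 12.2 t 7.85 q [ 0.47  0.66 -0.1   1.88  0.1   0.61 -1.55]
time_s: 7.93
ee_pos: [498.9, -258.9, 45.7]
tool_rot: [-2.066, 0.301, 2.068]
wrist_force: [-7.7, 4.0, 23.2]
gripper_width: 12.1
[ 498.9 -258.9   45.7] x [-0.0014 -0.001  -1.    ] yaw_y -106.53 F [-7.7  4.  23.2] T [0.74 1.39 0.01] w 12.1 t 7.9333 q [ 0.47  0.66 -0.1   1.88  0.1   0.61 -1.55]
```

Run:
```python
from h import *
for i in range(6):
    c=cam("side"); s=manip.read_state(); print(s["time_s"],s["ee_pos"].round(2),s["wrist_force"].round(1))
im=c["color"][...,::-1]; cv2.imwrite("pics/side4c.png",cv2.resize(im[205:295,300:400],None,fx=6.6,fy=6.6,interpolation=2))
```

```text
7.9833 [ 498.95 -258.98   45.88] [-6.2  2.4 14.6]
8.0333 [ 498.97 -258.98   45.88] [-5.9  1.8 14.9]
8.0833 [ 498.95 -258.92   45.85] [-5.2  2.3 15.7]
8.1333 [ 498.96 -259.     45.89] [-6.8  2.7 14.2]
8.1833 [ 498.97 -258.96   45.86] [-4.9  2.5 14.6]
8.2333 [ 498.96 -258.96   45.87] [-6.   2.9 14.8]
```

View pics/side4c.png

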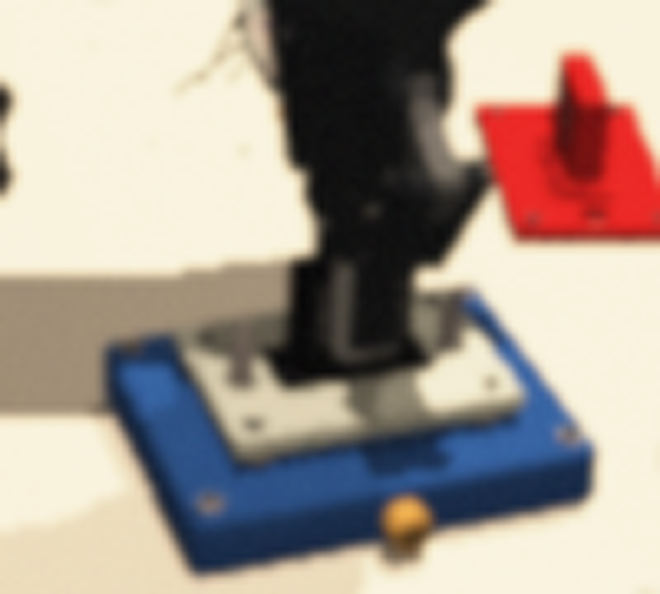

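```bash
python3 -m crank '[{"dp":[0.005,0,-0.045],"dr":[0,0,0],"grip":255}]' 120
python3 - <<'E'
from h import *
for i in range(10):
    c=cam("side"); s=manip.read_state()
    if i%3==0: print(s["time_s"],s["ee_pos"].round(2),s["wrist_force"].round(1),s["gripper_width"])
st()
c=cam("top"); cv2.imwrite("pics/top5.png",c["color"][...,::-1])
E
```

```text
time_s: 8.32
ee_pos: [498.9, -258.9, 45.7]
tool_rot: [-2.066, 0.302, 2.069]
wrist_force: [-10.9, 3.5, 27.4]
gripper_width: 12.2
8.3667 [ 498.94 -258.98   45.78] [-8.3  3.5 21.2] 11.966565665602268
8.5167 [ 498.9  -258.9    45.74] [-8.3  3.9 20.3] 12.039715476227189
8.6667 [ 498.92 -258.95   45.77] [-8.5  3.2 20.5] 12.31339745811897
8.8167 [ 498.94 -258.96   45.79] [-8.1  2.9 20.7] 12.600671175381516
[ 498.9 -259.    45.8] x [-0.0014 -0.0012 -1.    ] yaw_y -106.54 F [-8.1  2.9 20.7] T [0.76 1.35 0.03] w 12.6 t 8.8167 q [ 0.47  0.66 -0.09  1.88  0.1   0.61 -1.55]
```

```bash
python3 -c "
from h import *
print(manip.close_job()); st()"
```

```text
the job is handed in; nothing more can be done
None
the job is handed in; nothing more can be done
```

View pics/top5.png

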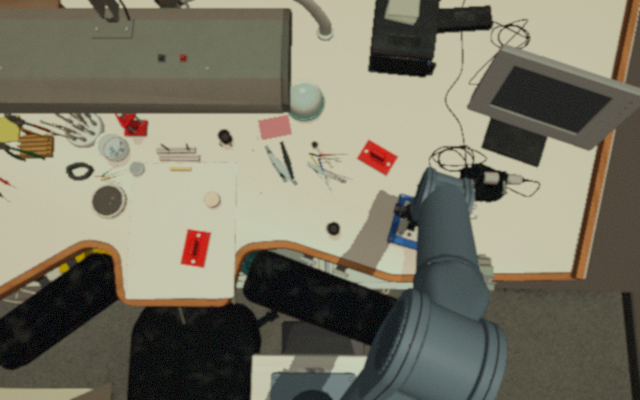

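I gripped the aluminium plate by its black grip at top-image pixel (273, 219), leaving the red lookalikes at (377, 157) and (196, 248). I lowered it over both pins, pressed it onto the stops, and handed the job in at about 8.8 s while still holding it down. No verdict is reported.

**Seating:** The TCP settled at z = 45.8 mm, against 45.6 predicted for flush. Tool tilt was about 0.002 rad. The side picture shows both pins through the plate, which lies flat on the nest.

**Force:** The wrist read a steady 20.7 N vertically. Adding the plate's weight of about 2.4 N and taking off the spring's 9.6 N leaves roughly 13.5 N on the stops; this is worked out, not measured. The highest reading I saw was 27.4 N. About 9 N of sideways load remained, probably from the pins.

**Bystanders:** In the last top picture the eyeglass (333, 229) and pink box (212, 199) are where they started. The arm hides the holder in that picture. It looked undisturbed in the side view before the lowering, and the wrist felt no unexpected contact.

**Disagreement:** The top and side views of the nest differed by about 1 mm and 1 degree, so I aimed between them. The plate went over the pins with no contact force showing.

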